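# Pin the bar clamp, pump it snug on a bread board glue-up and keep holding

### The job

The walnut edge strip of the bread board is being glued back on: board and strip lie ready between the jaws of the orange one-hand bar clamp. Take the loose red-headed pin out of its wooden block and push it fully home through the tail jaw and the bar, so that the jaw cannot slip; then pump the clamp's trigger until the tail jaw's soft blue pad has closed the joint and presses the strip snugly against the board, with roughly 25 N and without crushing it. Finish still holding the trigger squeezed, so that the joint stays pressed, and leave the other things on the counter alone.

Things in the scene. Friction and masses are not known exactly. Their poses are not given: they have to be found in the camera images.
- glue_board: plywood glue-up board, 200 x 360 x 15 mm (x -35 to 165, y -165 to 195), fixed; the clamp lies flat on it in wooden saddles. Origin on the counter, z up, x from the clamp's bar towards the work, y along the bar towards the tail jaw. Bar at x = 0, 20 mm wide; bar, handle, trigger, jaws and pads all at mid height 37 mm. Black housing fixed, x -31 to 43, y -137 to -55, top 55 mm
- handle_back (a point): point on the back (-y) face of the fixed orange pistol handle, at x -80, y -128, z 37 mm of glue_board: the place to squeeze. The handle is a bar along x from x -30 to -140 mm, 22 mm wide in y, 28 mm high (z 23 to 51); only the counter is beneath it (beyond the plywood), nothing above. It does not move
- trigger_lever: orange trigger in front (+y) of the handle, turning about an upright axis in the housing. Origin on that axis, at x 33, y -97, z 37 mm of glue_board. Its grip bar is 80 mm long, 12 mm thick, 24 mm high (z 25 to 49 mm)
- trigger_front (a point): middle of the front (+y) face of the trigger's grip bar, facing away from handle_back, 113 mm from the trigger's axis; turns with it. Handle back to trigger front: 57 mm with the trigger out, 37 mm fully squeezed. Take both between the fingers from above and squeeze; 25 mm is free beside each
- squeeze_mid (a point): the middle between handle back and trigger front when the trigger is fully squeezed, 18.5 mm in front (+y) of handle_back, fixed. As the handle does not give way, a gripper whose fingers close evenly should be centred here while pumping: opened to 78 mm it lets the trigger fully out, closed to 37 mm it squeezes it fully
- trigger (a joint): trigger angle: 0 rad out, 0.18 fully squeezed (stop); a light spring, about 2 N at the grip, brings it back out when let go
- bar (a joint): how far bar and tail jaw are drawn in (towards -y of glue_board), m, 0 to 0.036; starts between 0 and 0.012. Ratchet, teeth 6 mm: a full squeeze from fully out draws 6 mm (the first less), after lost motion 0.47 mm per mm at the grip. A brake keeps the bar when the trigger is let out, with up to 12 N on the jaw. 25 N at the jaw take about 18 N at the grip. 3 to 6 squeezes, the last in part
- jaw_hole (a point): centre of the mouth of the upright 10 mm hole in the black tail jaw's top face (40 x 44 mm, 51 mm above the counter; chamfer 1.5 mm). It goes on through the bar and the lower cheek, 30 mm in all, lined up at the start. Travels with the bar. Unpinned, the tail jaw slides back on the bar when it meets the strip; pinned, it has about 2 mm of play
- tail_pad_face (a point): centre of the face of the tail jaw's soft blue pad (36 x 22 mm), looking in -y of glue_board at the strip
- tail_pad (a joint): how far the tail jaw's soft pad is pressed in, m: 0 free, then 10 N on the strip per mm, so 2.5 mm is 25 N; 6 mm and more crushes it
- fixed_pad_face (a point): centre of the face of the fixed jaw's blue pad (36 x 22 mm, hardly gives), looking in +y of glue_board at the bread board; at x 88, y -45, z 37 mm of glue_board
- pin: loose retaining pin, 48 mm in all, 35 g: steel shaft 8 mm in diameter, 28 mm long, 2 mm chamfer at the tip; above it a round red head, 18 mm in diameter, 20 mm high. Origin at the tip of the shaft, z up along the pin. It stands in the pin block, its head on the block's top; fully home, the head rests on the tail jaw, tip 28 mm below jaw_hole
- pin_block: wooden block 66 x 44 x 36 mm, fixed on the counter left or right of the clamp; origin under its centre. The pin stands in a 10 mm hole 16 mm to -x of the centre; short driver bits stand up to 50 mm above the counter at +x
- bread_board: maple bread board, 120 (x) x 100 (y) x 24 mm, loose on battens 25 mm above the counter, about 1 mm off the fixed pad; origin under its centre
- strip: dark walnut strip, 120 (x) x 25 (y) x 24 mm, loose on the battens beside the board's +y edge, 1 to 6 mm off it; origin under its centre
- glue: a small white glue bottle, 42 mm across, 120 mm tall; origin under its centre. Leave it alone
- mug: a white ceramic mug, 80 mm across, 95 mm tall; leave it alone
- bowl: a steel bowl, 150 mm across, 65 mm tall; leave it alone
- pepper_mill: a dark wooden pepper mill, 56 mm across, 158 mm tall; leave it alone
- jam_jar: an amber jar with a brass lid, 68 mm across, 90 mm tall; leave it alone
- spoon: a wooden spoon lying on the counter; leave it alone
- screwdriver: a red-handled screwdriver lying on the counter; leave it alone
Things that resemble listed ones, but are neither listed nor needed, are in the scene too. Of the things like the bread_board, leave any that is black or yellow; of the rest the smaller one is meant.

How it is judged:
By the outcome, as a careful person would: the job done as asked, in the order asked, and still so for the second after the job is handed in, while the arm keeps its last pose, push and grip.
It also fails if it takes over 64 s, if anything falls off the work surface, if the arm or the gripper's body presses on something with over 40 N, if the wrist force passes 120 N, or if a joint passes its speed limit or range.

### The arm

A 6-joint arm with a two-finger parallel gripper is mounted at the origin on the work surface. World frame = base frame: x ahead of the robot, y to its left, z up, the work surface at z = 0. Lengths are in mm, angles in rad, forces in N, time in s.
With the tool pointing down it reaches from about 400 to 825 mm from the base axis. Payload 7 kg.
Tool frame: the origin (TCP) lies at the very end of the fingers, on their centre line; the grasp point (between the pads) lies 19 mm behind it; z points along the fingers, y is the line along which they close (so a half turn about z gives the same grasp; the last joint's range is limited). The gripper opens to 88 mm and grips with 3 to 60 N. Pads are 19 mm wide; open, the fingers measure 130 mm over their backs; the gripper's body (78 mm by 193 mm) begins 47 mm behind the grasp point.
Start: joints at [-0.822, 0.359, 0.012, 0, -1.224, -0.288], TCP at [300.12, -604.585, 226.561] pointing down, gripper open.
Joint ranges: [-3.07, 3.07], [-1.43, 2.12], [-1.02, 1.25], [-3.03, 1.67], [-3.05, -0], [-3.03, 3.03]. Speed limits (rad/s): [2.39, 2.39, 3.01, 3.14, 3.14, 3.14].

### API

Orientations are given as a unit quaternion [x, y, z, w].
In Python, from plant import bot gives the robot as it stands. Calls block until the motion is done:
- bot.move_ptp(position, orientation): joint-space move of the TCP to a pose.
- bot.line_to(position, velocity=150, ori=None): straight line of the TCP; ori=None keeps the orientation; velocity is the mean speed in mm/s.
- bot.move_joints(angles): joint-space move.
- bot.move_gripper(opening, force=None): finger opening in mm; force is the grip in N (None keeps the last); returns when the fingers have stopped.
- bot.pause(seconds).
- bot.solve_ik(position, orientation): joint angles nearest the present ones, or None.
- bot.read_state(): the state.
- bot.camera(name): name is "side" or "top"; returns the picture (400x640x3 uint8, red, green, blue); there is no depth.
- bot.get_calibration(name): a dict with "fx", "fy", "cx", "cy" (pixels), "view" (4x4, takes a point from world to camera coordinates). Camera axes: x right, y up, looking along -z (the intrinsics and any distortion apply to the point x, -y, -z); pixel columns grow to the right and rows downward; lengths in mm; the calibration is good to about 2 mm. A picture is of the moment at which its call begins. get_calibration takes no time and is no camera call.
A pose or a line that the arm cannot do raises bot.Unreachable and nothing moves.
- bot.close_job(): hands the job in; it is judged then, once.
The state is a dict: "t": time; "joint_pos": joint angles; "qvel": joint speeds; "tau": joint torques, N m; "tcp_pos": TCP position; "eef_rot": TCP orientation; "contact_force": force on the tool from outside, world axes, zero at the start; "moment": the same for the moment, N m; "width": finger opening in mm; "finger_force": force on a finger pad.
Only numpy, scipy, OpenCV 4.12 (cv2) and the standard library are available. Lean on these libraries where they do the work, as an engineer would, in place of code of your own. Each camera call takes 0.05 s, during which the arm holds its last target. There are 200 camera calls.

## Working session

There is one attempt and no reset: what is moved stays moved. The work goes in short steps, each a Python script; the robot and the scene stay as the last script left them, time stands still between calls to the robot, and variables do not carry over. Pictures are saved under pics/ and viewed, at most 10 in all, crops included, and the job is handed in when it is done.

```bash
mkdir -p pics; ls; python3 - <<'E'
from plant import bot
import cv2,numpy as np
for n in("top","side"):
    im=bot.camera(n); cv2.imwrite(f"pics/{n}0.png",im[:,:,::-1]); c=bot.get_calibration(n); print(n,{k:(np.round(v,4).tolist()) for k,v in c.items()})
s=bot.read_state();print(s)
E
```

```text
pics
top {'fx': 419.3124, 'fy': 419.3124, 'cx': 320.5935, 'cy': 201.1067, 'view': [[-0.0026, -1.0, -0.0017, -9.0126], [0.9799, -0.0029, 0.1994, -520.2715], [-0.1994, -0.0011, 0.9799, -1186.4749], [0.0, 0.0, 0.0, 1.0]]}
side {'fx': 435.5646, 'fy': 435.5646, 'cx': 308.8253, 'cy': 199.6527, 'view': [[0.7286, -0.685, -0.005, -370.0272], [0.4308, 0.4525, 0.7808, -276.9321], [-0.5325, -0.571, 0.6248, -1274.7828], [0.0, 0.0, 0.0, 1.0]]}
{'t': 0.1, 'joint_pos': array([-8.21879190e-01,  3.59331306e-01,  1.11373161e-02, -3.03244884e-04,
       -1.22411944e+00, -2.88080279e-01]), 'qvel': array([-1.42092504e-04, -1.18816037e-03,  1.77089422e-03,  1.42751565e-03,
        2.08981539e-05, -6.28253444e-04]), 'tau': array([-4.82321557e-03, -5.84161627e+01,  2.93748611e+01,  7.01576695e+00,
        1.00813323e-02, -7.14292037e-05]), 'tcp_pos': array([ 299.92846042, -604.20083026,  225.7012373 ]), 'eef_rot': array([-2.28334584e-01,  9.73582417e-01,  7.29502417e-04, -2.52096023e-04]), 'contact_force': array([ 0.39832885,  0.01981415, -0.79159836]), 'moment': array([ 0.03724925, -0.0270159 , -0.01496919]), 'finger_force': 0.0, 'width': 87.42567233186536}
```

View pics/top0.png

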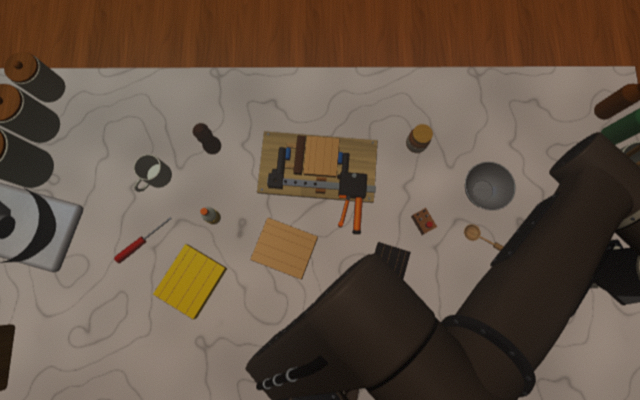

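View pics/side0.png

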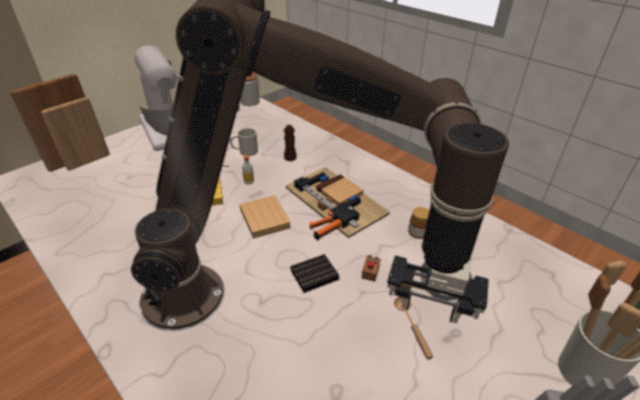

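The top view shows the clamp on its plywood at about (318,167), with the tail jaw at (277,168) and the handle and trigger at (350,212). The pin block is at (424,220). The yellow, black and larger maple boards are decoys at (190,280), (393,260) and (284,248). The side view shows the clamp at (340,205) and the block at (371,266). Next I'll take close crops.

```bash
python3 - <<'E'
import cv2,numpy as np
t=cv2.imread("pics/top0.png");s=cv2.imread("pics/side0.png")
R=lambda im,x,y,w,h,k:cv2.resize(im[y:y+h,x:x+w],None,fx=k,fy=k,interpolation=cv2.INTER_CUBIC)
cv2.imwrite("pics/c1.png",R(t,250,120,135,120,5)[:600])
a=R(s,280,160,120,75,6); cv2.imwrite("pics/c2.png",a)
b=np.hstack([R(t,404,200,40,40,10),R(s,351,246,40,40,10)]);cv2.imwrite("pics/c3.png",b)
E
```

```text
(no output)
```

View pics/c1.png

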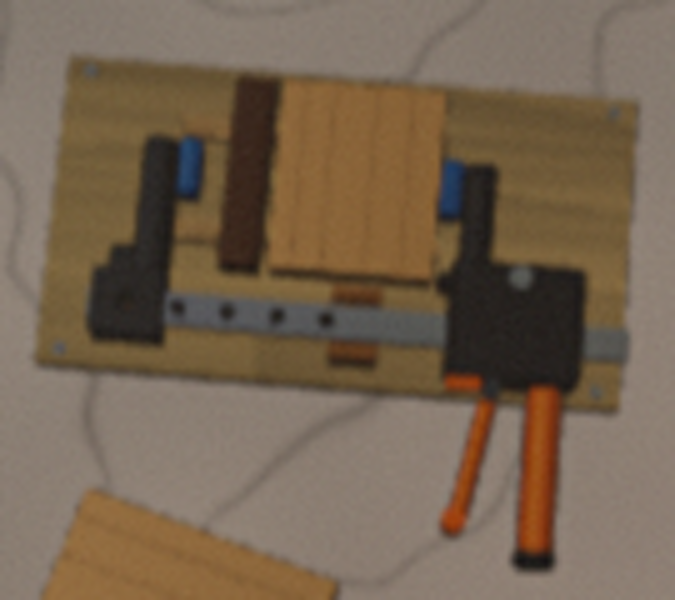

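View pics/c2.png

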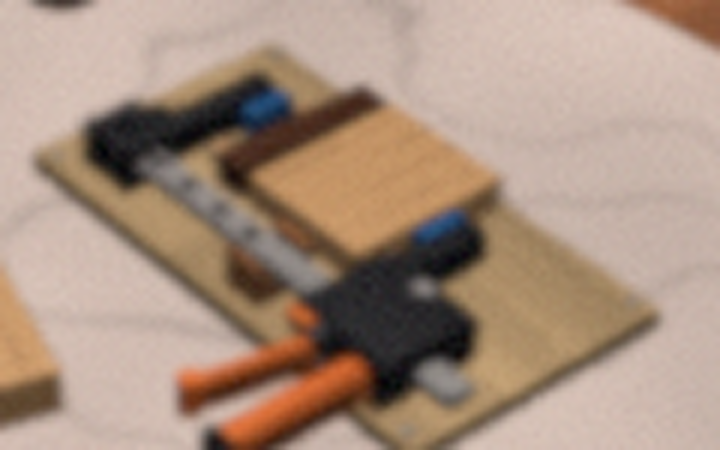

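View pics/c3.png

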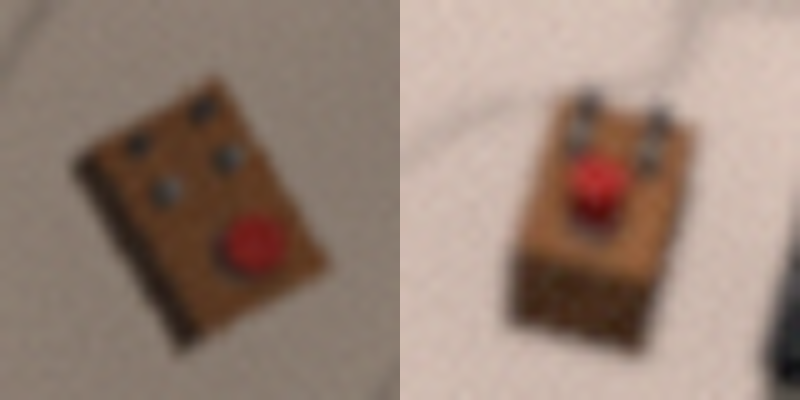

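The crops confirm the red pin head in the block at top (429,224.5) and side (370.5,265). The driver bits beside it are grey or black. The plywood corners in c1 are near (72,57), (638,102), (618,411) and (37,364), and the jaw hole is faintly visible near (125,298). Next I'll average frames and measure.

```bash
cat > h.py <<'E'
import numpy as np,cv2
from plant import bot
from scipy.optimize import least_squares
from scipy.spatial.transform import Rotation as Rn
C={n:bot.get_calibration(n) for n in("top","side")}
def ray(n,p):
    c=C[n];V=np.array(c["view"]);R=V[:3,:3];o=-R.T@V[:3,3]
    d=R.T@np.array([(p[0]-c["cx"])/c["fx"],-(p[1]-c["cy"])/c["fy"],-1]);return o,d/np.linalg.norm(d)
def plane(n,p,z):
    o,d=ray(n,p);return o+d*(z-o[2])/d[2]
def tri(pt,ps):
    A=[];b=[]
    for n,p in(("top",pt),("side",ps)):
        o,d=ray(n,p);M=np.eye(3)-np.outer(d,d);A.append(M);b.append(M@o)
    x=np.linalg.lstsq(np.vstack(A),np.hstack(b),rcond=None)[0]
    return x,[np.linalg.norm(M@x-q) for M,q in zip(A,b)]
def proj(n,P):
    c=C[n];V=np.array(c["view"]);q=V[:3,:3]@P+V[:3,3]
    return np.array([c["cx"]+c["fx"]*q[0]/-q[2],c["cy"]-c["fy"]*q[1]/-q[2]])
def avg(n,k):
    return np.mean([bot.camera(n).astype(np.float32) for _ in range(k)],0)
def big(u,x0,y0,k):  # crop pixel -> image pixel
    u=np.array(u,float);return (u+.5)/k-.5+np.array([x0,y0])
def red(im,x0,y0,x1,y1):
    w=im[y0:y1,x0:x1].astype(float);m=((w[...,0]>1.9*w[...,1])&(w[...,0]>1.9*w[...,2])&(w[...,0]>90)).astype(np.uint8)
    n,l,s,c=cv2.connectedComponentsWithStats(m);i=1+np.argmax(s[1:,4]);return c[i]+[x0,y0],s[i]
def down(yaw): # tool y (closing line) along world yaw, z down
    y=np.array([np.cos(yaw),np.sin(yaw),0]);z=np.array([0,0,-1.]);return Rn.from_matrix(np.c_[np.cross(y,z),y,z]).as_quat()
E
python3 - <<'E'
from h import *
t=avg("top",8);s=avg("side",8);np.savez("im.npz",t=t,s=s)
for z,cs in((15,[(72,57),(638,102),(618,411),(37,364)]),):
    P=np.array([plane("top",big(c,250,120,5),z) for c in cs]);print("ply",P.round(1).tolist(),[np.linalg.norm(P[i]-P[i-1]).round(1) for i in range(4)])
    g=np.array([[165,195],[165,-165],[-35,-165],[-35,195]])
    f=least_squares(lambda v:(np.c_[g[:,0]*np.cos(v[2])-g[:,1]*np.sin(v[2])+v[0],g[:,0]*np.sin(v[2])+g[:,1]*np.cos(v[2])+v[1]]-P[:,:2]).ravel(),[600,0,0])
    print("board",f.x,f.fun.round(1))
    v=f.x
    Q=[plane("side",big(c,280,160,6),15) for c in((270,45),(658,318),(38,160))];print("side ply",np.round(Q,1).tolist())
R=np.array([[np.cos(v[2]),-np.sin(v[2])],[np.sin(v[2]),np.cos(v[2])]])
loc=lambda p:(R.T@(p[:2]-v[:2])).round(1)
print("hole",(h:=plane("top",big((125,298),250,120,5),51)).round(1),loc(h))
for c in((92,268),(165,268),(165,342),(88,342)): print("jawc",loc(plane("top",big(c,250,120,5),51)))
for c in((178,308),(227,313),(277,317),(326,320)): print("barhole",loc(plane("top",big(c,250,120,5),45)))
rt,st=red(t,404,200,444,240);rs,ss=red(s,351,246,391,286);print("red",rt,st,rs,ss);x,e=tri(rt,rs);print("pin head",x,e,plane("top",rt,46))
for c in((215,75),(330,265),(185,345),(75,160)): print("blk",plane("top",big(c,404,200,10),36).round(1))
def enh(im,x,y,w,h,k):
    a=im[y:y+h,x:x+w,::-1];a=cv2.resize(a,None,fx=k,fy=k,interpolation=cv2.INTER_CUBIC);return np.clip(a*3-20,0,255).astype(np.uint8)
cv2.imwrite("pics/c4.png",np.hstack([enh(t,262,140,40,55,10),enh(s,288,165,40,55,10)]))
E
```

```text
ply [[754.0, 167.5, 15.0], [723.0, -188.5, 15.0], [525.2, -170.5, 15.0], [555.6, 184.1, 15.0]] [np.float64(199.1), np.float64(357.4), np.float64(198.6), np.float64(355.9)]
board [ 5.73409463e+02 -1.12245668e+01 -8.63844565e-02] [ 0.6  1.3  0.6 -1.3 -0.9 -2.1 -0.2  2. ]
side ply [[749.0, 163.5, 15.0], [714.1, -194.5, 15.0], [551.6, 173.7, 15.0]]
hole [587.8 126.9  51. ] [  2.4 138.9]
jawc [ 19.2 160.5]
jawc [ 22.9 116.9]
jawc [-22.5 112.3]
jawc [-26.3 158. ]
barhole [  0.4 107.3]
barhole [-0.2 77.7]
barhole [-0.2 47.6]
barhole [ 0.4 18.1]
red [429.5 223.5] [23 21  6  6 32] [370.42424242 263.75757576] [17 15  6  7 33]
pin head [ 452.13439753 -328.25750234   51.37774354] [np.float64(0.6975768631585983), np.float64(0.69757686315887)] [ 453.48902861 -330.11887561   46.        ]
blk [ 504.6 -322.1   36. ]
blk [ 447.3 -353.2   36. ]
blk [ 423.7 -309.1   36. ]
blk [ 479.  -279.2   36. ]
```

View pics/c4.png

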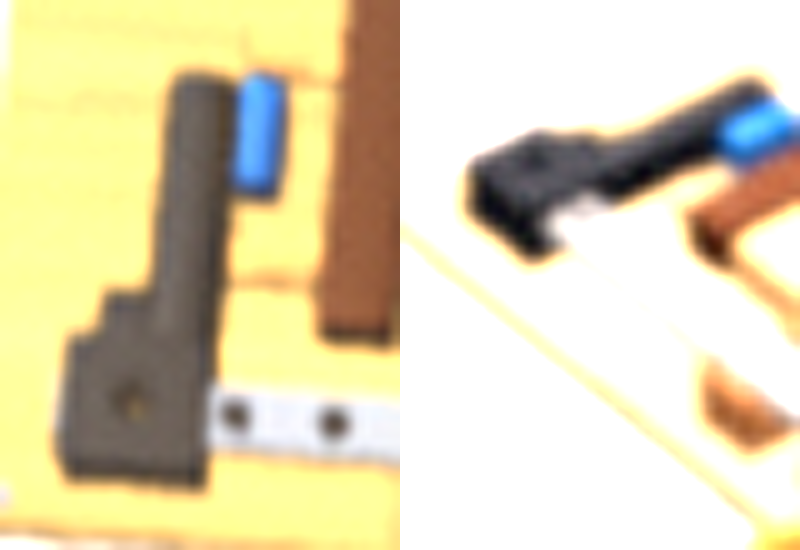

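The enhanced crop shows the jaw hole at c4 (130,400), which is top (274.6,179.6), and at side (301.3,180.4). The pin estimates from triangulation and from the block geometry agree within 3 mm. Now I'll grasp the pin.

```bash
python3 - <<'E'
from h import *
h=tri((274.55,179.55),(301.25,180.35));print("hole tri",h,"plane",plane("top",(274.55,179.55),51),plane("side",(301.25,180.35),51))
x,y=452.7,-329.0
best=None
for yaw in(2.066,2.066-np.pi):
    q=bot.solve_ik([x,y,150],down(yaw));print(yaw,None if q is None else np.round(q,2))
    if q is not None and (best is None or abs(q[5])<best[0]): best=(abs(q[5]),yaw)
o=down(best[1]);print(best)
bot.move_gripper(50,20)
bot.move_ptp([x,y,110],o);bot.line_to([x,y,60],120);bot.line_to([x,y,40],60)
s=bot.read_state();print(s["t"],s["tcp_pos"],s["contact_force"])
bot.move_gripper(5,25);s=bot.read_state();print(s["width"],s["finger_force"],s["contact_force"])
bot.line_to([x,y,110],80)
s=bot.read_state();print(s["t"],s["width"],s["contact_force"],s["moment"])
im=bot.camera("side");cv2.imwrite("pics/s1.png",im[:,:,::-1]);t=bot.camera("top")
p=proj("side",np.array([x,y,100])).astype(int);print(p)
a=im[p[1]-40:p[1]+40,p[0]-50:p[0]+50,::-1];p=proj("top",np.array([x,y,100])).astype(int)
b=t[p[1]-40:p[1]+40,p[0]-30:p[0]+30,::-1]
cv2.imwrite("pics/g1.png",cv2.resize(np.hstack([a,b]),None,fx=5,fy=5,interpolation=cv2.INTER_CUBIC))
E
```

```text
hole tri (array([587.72803971, 126.87000905,  49.17189294]), [np.float64(0.657850500082227), np.float64(0.6578505000817925)]) plane [586.7045415  127.03184189  51.        ] [586.67103062 124.71543836  51.        ]
2.066 [-0.28  0.23 -0.35  0.   -0.99 -0.8 ]
-1.0755926535897933 [-0.28  0.23 -0.35  0.   -0.99  2.34]
(np.float64(0.796959867063455), 2.066)
4.0417 [ 452.51278511 -328.92161982   39.68312757] [-0.83550266  0.23416969 -0.15533861]
16.71985851817229 25.000818371772766 [-0.19905597  0.81307132  2.17024037]
5.7083 17.32757552141463 [-0.00616677 -0.31860917 -0.57151213] [-0.0023155   0.00463421 -0.06163225]
[372 252]
```

View pics/g1.png

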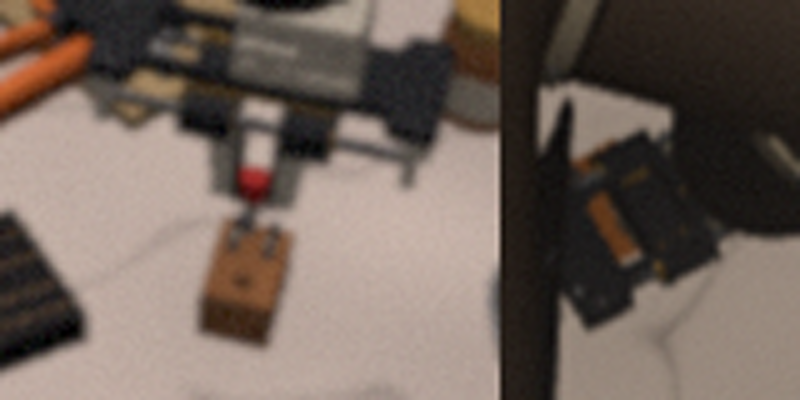

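The pin is held upright (head at g1 (255,183)) and the block hole is empty at (242,280). Next I'll carry it to the jaw hole and insert it with a force-guarded search.

```bash
cat > ins.py <<'E'
from h import *
def probe(x,y,zstart,zend,step=1.0,fmax=7,v=25):
    z=zstart
    while z>zend:
        z-=step;bot.line_to([x,y,z],v);s=bot.read_state()
        if s["contact_force"][2]-f0>fmax: break
    return s
o=down(1.484)
bot.move_gripper(5,40)
s=bot.read_state();p=s["tcp_pos"];bot.line_to([p[0],p[1],145],200)
X,Y=585.7,126.7
bot.move_ptp([X,Y,130],o);bot.line_to([X,Y,88],100);bot.pause(.2)
s=bot.read_state();f0=s["contact_force"][2];print(s["t"],s["tcp_pos"],s["contact_force"],s["width"])
for dx,dy in[(0,0),(0,-2),(0,2),(-2,0),(2,0),(2,2),(-2,-2),(2,-2),(-2,2)]:
    bot.line_to([X+dx,Y+dy,85.5],40)
    s=probe(X+dx,Y+dy,85.5,74);print(dx,dy,s["tcp_pos"].round(2),(s["contact_force"]).round(1),round(s["t"],1))
    if s["tcp_pos"][2]<79: break
    if s["t"]>18: break
E
python3 ins.py
```

```text
8.85 [586.18643502 126.8974818   88.78763875] [-0.37935876 -0.08481475 -0.89238551] 17.033472156836392
0 0 [585.84 126.75  73.48] [ 5.2 -1.   1.6] 12.1
```

It went in at the first try. A side force of 5 N calls for a small +x shift, after which I'll push it home.

```bash
cat > home.py <<'E'
from h import *
X,Y,z=586.4,126.6,73.5
while z>50:
    z-=1.5 if z>57 else .7;bot.line_to([X,Y,z],40)
    s=bot.read_state();f=s["contact_force"]
    if f[2]>14 and z<57: break
    if f[2]>22: break
    X+=np.clip(.08*f[0],-.4,.4);Y+=np.clip(.08*f[1],-.4,.4)
print(s["t"],s["tcp_pos"],f,X,Y,s["width"])
E
python3 home.py
```

```text
16.35 [588.13459717 126.13566823  54.72391871] [-4.35171955 -1.02635555 15.64667153] 587.5080836501772 126.05846465844459 16.831742590601852
```

The pin is home: TCP z is 54.7, as predicted, with 15.6 N against the jaw. I'll release it, check it from above, and measure the handle edge in the averaged picture.

```bash
python3 - <<'E'
from h import *
t=np.load("im.npz")["t"];v=[573.41,-11.22,-.0864];c,s=np.cos(v[2]),np.sin(v[2]);R=np.array([[c,-s],[s,c]])
m=(t[...,0]>1.6*t[...,1])&(t[...,0]>2.2*t[...,2])&(t[...,0]>90)
for r in range(200,230,4):
    cs=[k for k in range(335,372) if m[r,k]]
    print(r,[ (k,(R.T@(plane("top",(k+.5,r),51 if k>350 else 49)[:2]-v[:2])).round(1).tolist()) for i,k in enumerate(cs) if k+1 not in cs])
p=bot.read_state()["tcp_pos"]
bot.move_gripper(34);bot.line_to([p[0],p[1],90],120)
o=down(1.484);M=np.array([484.26,-113.41])
bot.move_gripper(88)
bot.move_ptp([M[0],M[1]+4,130],o);s=bot.read_state();print(s["t"],s["tcp_pos"],s["contact_force"])
im=bot.camera("top");sd=bot.camera("side")
f=lambda im,x,y:cv2.resize(im[y:y+50,x:x+50,::-1],None,fx=8,fy=8,interpolation=cv2.INTER_CUBIC)
cv2.imwrite("pics/p1.png",np.clip(np.hstack([f(im,255,145),f(sd,280,150)])*1.0*1.8,0,255).astype(np.uint8))
E
```

```text
200 [(347, [-42.4, -83.0]), (361, [-39.3, -124.1])]
204 [(347, [-54.4, -83.8]), (361, [-51.4, -124.9])]
208 [(346, [-66.7, -81.7]), (361, [-63.4, -125.7])]
212 [(345, [-78.9, -79.6]), (360, [-75.6, -123.5])]
216 [(344, [-91.0, -77.6]), (360, [-87.5, -124.3])]
220 [(343, [-103.1, -75.5]), (360, [-99.3, -125.1])]
224 [(342, [-115.2, -73.5]), (359, [-111.4, -122.9])]
228 [(359, [-123.1, -123.7])]
19.4167 [ 485.05157678 -108.8963518   130.05080536] [0.40811835 0.68500407 0.84310931]
```

View pics/p1.png

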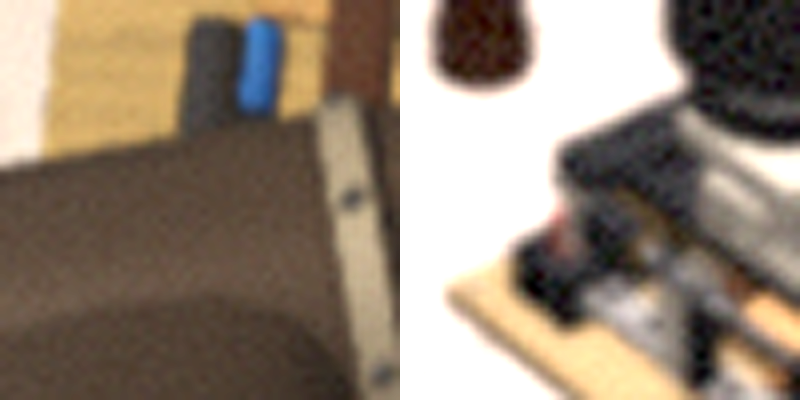

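The red head sits on the jaw at p1 (558,230), partly hidden by the arm. Next I'll descend around the handle and trigger and locate the handle's back by touch.

```bash
cat > touch.py <<'E'
from h import *
M=np.array([484.26,-113.41]);u=np.array([np.sin(.0864),np.cos(.0864)]) # board +y
P=lambda k:[*(M+k*u),19.0]
bot.line_to([*(M+4*u),60],150);bot.line_to(P(4),80);s=bot.read_state();print(s["t"],s["tcp_pos"],s["contact_force"])
f0=s["contact_force"]
k=4;bot.line_to(P(18),90);k=18
while k<32:
    k+=1;bot.line_to(P(k),40);s=bot.read_state();f=(s["contact_force"]-f0)[:2]@u
    if abs(f)>3: break
a=(s["tcp_pos"][:2]-M)@u;w=s["width"];print("touch k",k,a,f,w,"mid offset",a-w/2+18.5,s["t"])
E
python3 touch.py
```

```text
20.7917 [ 484.95245561 -109.42416163   19.36685702] [0.31714578 0.11052613 0.65717436]
touch k 26 25.26122838252156 -6.601043030023465 87.44942880855612 mid offset 0.036513978243498 23.1
```

The touch puts the squeeze centre within about 0.1 mm of the vision estimate. Now I'll pump.

```bash
cat > pump.py <<'E'
import sys
from h import *
M=np.array([484.26,-113.41])
def rep(n):
    s=bot.read_state();print(n,"t%.1f w%.2f ff%.1f"%(s["t"],s["width"],s["finger_force"]),s["contact_force"].round(1),s["tcp_pos"].round(1))
    return s
if sys.argv[1]=="go": bot.line_to([*M,19],120)
n=int(sys.argv[2]);F=float(sys.argv[3])
for i in range(n):
    bot.move_gripper(78,F);rep("open")
    bot.move_gripper(36.5,F);s=rep("sq")
    if s["width"]>38.5: break
E
python3 pump.py go 2 19
```

```text
open t23.9 w77.98 ff0.7 [-1.5  1.7 -0.2] [ 484.2 -113.1   19. ]
sq t24.8 w36.74 ff18.9 [-5.4  3.5  2.8] [ 483.  -113.5   18.7]
open t25.7 w78.42 ff0.4 [-0.   0.9 -0.7] [ 484.3 -113.4   19.1]
sq t26.5 w36.73 ff18.8 [-5.5  5.   2.9] [ 482.5 -113.5   18.6]
```

```bash
python3 pump.py on 4 19
```

```text
open t27.4 w77.99 ff0.4 [ 0.6  0.3 -0.5] [ 484.3 -113.4   19. ]
sq t28.3 w36.65 ff18.9 [-4.8  3.5  2.7] [ 482.5 -113.5   18.5]
open t29.1 w77.89 ff0.4 [ 0.3  0.5 -0.3] [ 484.3 -113.4   19. ]
sq t30.0 w36.73 ff19.0 [-5.2  3.4  2.2] [ 482.5 -113.4   18.6]
open t30.9 w78.22 ff0.4 [ 1.9 -0.2  0.8] [ 484.3 -113.4   19. ]
sq t31.7 w37.61 ff19.0 [-6.4  7.   6. ] [ 482.1 -113.1   18.6]
open t32.5 w78.40 ff0.7 [ 1.2  2.1 -1.2] [ 484.7 -113.4   19.1]
sq t33.4 w37.76 ff19.0 [-4.7  5.1  3.8] [ 482.7 -113.1   18.7]
```

The fifth and sixth squeezes stop short, at 37.6–37.8 mm against 36.7 mm at the stop, so the pad is probably pressing. I'll check how it yields with force, and look.

```bash
python3 - <<'E'
from h import *
bot.move_gripper(78,19)
for F in(8,12,15,17,19):
    bot.move_gripper(36,F);s=bot.read_state();print(F,round(s["width"],2),round(s["finger_force"],1),s["contact_force"].round(1),round(s["t"],1))
im=bot.camera("top");sd=bot.camera("side")
f=lambda im,x,y:cv2.resize(im[y:y+60,x:x+65,::-1],None,fx=6,fy=6,interpolation=cv2.INTER_CUBIC)
cv2.imwrite("pics/q1.png",np.clip(np.hstack([f(im,265,130),f(sd,290,165)])*1.8,0,255).astype(np.uint8))
E
```

```text
8 42.84 7.9 [-5.4 16.1  5.4] 35.0
12 39.59 11.9 [-4.2 14.3  5.6] 35.2
15 38.34 14.9 [-4.6  9.9  4.5] 35.4
17 38.19 16.9 [-5.   8.2  3.6] 35.6
19 37.2 19.0 [-4.4  4.9  3.2] 35.9
```

View pics/q1.png

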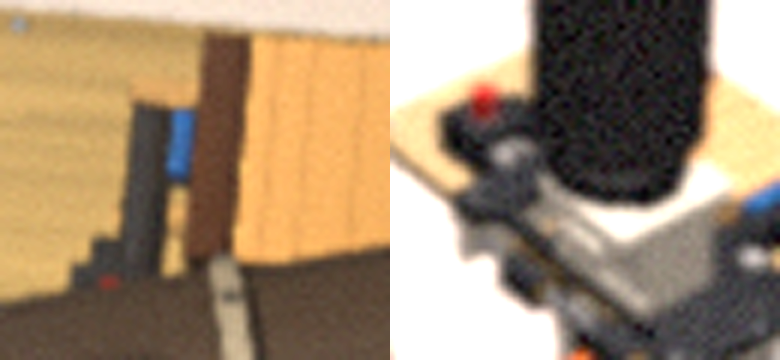

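The picture shows the red head seated on the jaw (q1 (110,282) and (485,100)), the pad on the strip, and the joint closed. The forces show that the two pads together carry 2F, so at F=19 the trigger gets about 21.5 N. I'll let it out, shift 0.7 mm towards +y to balance the fingers, and re-squeeze gently to about 18 N.

```bash
python3 - <<'E'
from h import *
M=np.array([484.26,-113.41]);u=np.array([np.sin(.0864),np.cos(.0864)])
bot.move_gripper(78,19);bot.line_to([*(M+.7*u),19],30);bot.pause(.2)
s=bot.read_state();f0=s["contact_force"];print(f0.round(1),s["width"])
for F in(8,12,15,17,18,18):
    bot.move_gripper(36,F);bot.pause(.3);s=bot.read_state();n=s["contact_force"][:2]@u
    print(F,round(s["width"],2),"net %.1f trig %.1f"%(n,s["finger_force"]+n/2),s["contact_force"].round(1),"trigpos %.2f"%((s["tcp_pos"][:2]-M)@u+s["width"]/2),round(s["t"],1))
E
```

```text
[ 0.9  1.1 -0.5] 77.95756449027299
8 41.43 net 16.8 trig 16.3 [-6.  17.4  4.8] trigpos 22.79 38.3
12 40.76 net 10.9 trig 17.3 [-5.7 11.5  4.6] trigpos 21.93 38.8
15 39.72 net 7.9 trig 18.8 [-4.1  8.3  3. ] trigpos 21.01 39.4
17 39.0 net 5.8 trig 19.8 [-3.4  6.1  3. ] trigpos 20.33 39.9
18 38.62 net 4.4 trig 20.1 [-4.3  4.8  2. ] trigpos 20.01 40.4
18 38.96 net 4.6 trig 20.2 [-3.8  5.   3.3] trigpos 20.17 40.9
```

```bash
python3 - <<'E'
from h import *
u=np.array([np.sin(.0864),np.cos(.0864)])
bot.move_gripper(78,19);bot.pause(.3);n0=bot.read_state()["contact_force"][:2]@u
for F in(8,12,16):
    bot.move_gripper(36,F);bot.pause(.5);s=bot.read_state();n=s["contact_force"][:2]@u-n0
    print(F,round(s["width"],2),"net %.1f trig %.1f"%(n,s["finger_force"]+n/2),round(s["t"],1))
tr=s["finger_force"]+n/2
if 17<tr<20.5 and s["width"]>37.5: print(bot.close_job())
E
```

```text
8 41.8 net 13.5 trig 14.6 43.3
12 40.74 net 9.6 trig 16.6 44.0
16 38.99 net 4.9 trig 18.3 44.8
the job is handed in; nothing more can be done
None
```

The job is handed in at about 45 s: the pin is fully home in the tail jaw, the joint is closed, and the trigger is still held squeezed at about 18 N, which should put roughly 25 N on the strip (inferred from the grip force, not measured at the pad).

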